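# Press a jar lid home with the ratchet press

## Robot

A 7-joint arm with a two-finger parallel gripper is mounted at the origin on a cart in front of the work surface, level with it; the furniture and walls round the work are solid. World frame = base frame: x ahead of the robot, y to its left, z up, the work surface at z = 0. Lengths are in m, angles in rad, forces in N, time in s.
With the tool pointing down it reaches from about 0.4 to 0.85 m from the base axis. Payload 4.5 kg.
Tool frame: the origin (TCP) lies on the centre line of the jaws, within the pads' length; the fingertips stand r.tips_ahead ahead of it and the grasp point (between the pads) is the TCP (r.tips_ahead is the distance from the TCP to the fingertips, in m); z points along the fingers, y is the direction in which the jaws open and shut (so a half turn about z gives the same grasp; the last joint's range is limited). The gripper opens to 88 mm and grips with 3 to 60 N. Pads are 18 mm wide; open, the fingers measure 123 mm over their backs; the gripper's body (75 mm by 187 mm) begins 45 mm behind the grasp point.
Start: joints at [-1.258, 0.689, -0.195, 1.565, 0.157, 0.902, -0.215], TCP at [0.172, 0.601, 0.258] pointing down, gripper open.
Joint ranges: [-3.01, 3.01], [-0.46, 2.08], [-1.47, 1.51], [0.13, 2.56], [-1, 4.14], [0.04, 2.09], [-2.66, 2.66]. Speed limits (rad/s): [2.57, 2.57, 3.14, 3.14, 3.14, 3.14, 3.14].

## Interface

Orientations are given as a unit quaternion [x, y, z, w].
In Python, from plant import r gives the robot as it stands.
- The arm moves only by the shell command python3 -m inch 'ROWS' [FORCE]. ROWS is JSON, a list of rows, each a list of 5 numbers: the shift along the world's x, y, z in units of 25 mm (1.0 is 25 mm), then the turn about the world's z in units of 6 degrees (1.0 is 6 degrees), then the finger opening in mm, from 0 to 88.1. A call has 1 to 5 rows; each row shifts and turns the commanded pose from where the row before left it; what a row does not reach is not made up. A row lasts 1/10 s, in which the tool goes at most 50 mm and 8.59 degrees, less where a joint would pass 70% of its speed; a pose out of reach is approached as far as the arm can. A call is refused whole if a number of a shift passes 1 or a number of a turn 1, either way. A call with a gripper value outside its range is refused whole. The fingers move at their own pace and stop on an object; FORCE is the grip in N (left out, the last holds). Time passes only in rows, so rows that do not move let the fingers close. It gives the time, the measured TCP pose, the force and the opening at its end, in the units of the state.
- r.get_state(): the state, without advancing time (a new reading comes with each control period).
- r.snapshot(name): name is "scene" or "side" or "wrist"; returns a dict with "pixels" (384x512x3 uint8, red, green, blue), "range_z" (384x512 float32, m along the optical axis (not along the pixel's ray), 0 where there is no reading), "K" (3x3 intrinsics, pixels), "k1" (the pictures are not rectified: a ray, as slopes to the right and down, at radius r is drawn at 1 + k1 r^2 times it, then the intrinsics apply), "position" and "attitude" of the camera in the world. Camera axes: x right, y up, looking along -z (the intrinsics and any distortion apply to the point x, -y, -z); pixel columns grow to the right and rows downward; lengths in m; the calibration is good to about 2 mm. A picture is of the moment at which its call begins.
- r.finish_job(): hands the job in, once; it reports no verdict.
The state is a dict: "clock": time; "q": joint angles; "qd": joint speeds; "joint_torque": joint torques, N m; "tool_pos": TCP position; "eef_rot": TCP orientation; "contact_force": force on the tool from outside, world axes, zero at the start; "moment": the same for the moment, N m; "opening": opening from 0.0 (shut) to 1.0 (fully open).
Only numpy, scipy, OpenCV 4.12 (cv2) and the standard library are available. Lean on these libraries where they do the work, as an engineer would, in place of code of your own. Each camera call takes 0.05 s, during which the arm holds its last target. There are 200 camera calls.

## Task

Press the green lid into the jar with the bench press: push the blue lever paddle all the way down until it clicks into its last notch, and let go so that the ratchet holds it there by itself. Then press the red release button on top of the press so that the lever springs back up, and take the hand away; do not disturb the bottle with the blue cap that stands nearby.

Things in the scene. Friction and masses are not known exactly. Their poses are not given: they have to be found in the camera images.
- press: White press bolted to the bench: base 150 x 110 mm, 0.15 m high. Origin at the centre of its underside; its lever reaches along -x and ends in the blue paddle. The lever's hinge is horizontal along y, at x = +0.045, z = 0.11 m, straight below the red button. Under the ram: glass jar with green lid. A tall post rises from the other bench near x = 0.3, y = -0.27; swing clear of it.
- paddle_top (a point): Centre of the top of the blue lever paddle, 44 mm along the lever, 64 mm across, 10 mm thick, 0.20 m from the hinge. About 0.18 m above the bench when raised, 0.05 m at the end stop; it moves sideways less than 15 mm in between. Site y axis: along the hinge. Pushed down from above with 2 to 5 N; the end stop bears 15 N.
- press_lever (a joint): Lever angle, rad: 0 fully raised (18 degrees above level), positive is paddle down, end stop 0.64. A spring lifts it and a ratchet holds it at about 0.16, 0.29, 0.42 and 0.55 (last notch) when let go 0.04 past one of these; pushing to 0.60 or the end stop makes sure of the last. The release button frees it and it springs back to 0.
- release_top (a point): Centre of the top of the round red release button, 30 mm in diameter, on top of the press 0.17 m above the bench. The raised paddle stands at most 20 mm higher than it, 0.19 m away. Pressed straight down.
- release_button (a joint): Travel of the release button, m: 0 out, 0.008 fully pressed; it springs back. The ratchet lets go at about 0.004 to 0.005. Its spring takes 1.5 N at first, 3.5 N fully pressed, and about 1 N more while the ratchet is loaded.
- jar_lid (a joint): How far the green lid (44 mm across) is pressed into the jar, m: 0 to 0.002 at the start (standing proud), 0.0065 or more is home. The ram, geared to the lever, meets it at 0.23 to 0.32 rad of lever and brings it to 0.0075 or more at the last notch. The lid stays where it was pressed to.
- bottle: Small clear bottle with a blue screw cap, 56 mm in diameter and 103 mm high, upright on the bench near the press; not to be disturbed. Origin at the centre of its underside.

How it is judged:
On the way, in this order (a step that is already met when the one before it is completed fails the run):
1. the lever stands in its last notch with the lid pressed home, held by the ratchet and not by the robot (value of joint press_lever above 0.5 rad and value of joint jar_lid above 0.0065 m and contact force between press and the fingers below 0.2 N and contact force between press and the arm below 0.2 N), for 0.2 s.
2. the release button is pressed (value of joint release_button above 0.004 m), for 0.02 s.
At the end, for the whole second after the job is handed in: The lever is back up (within 0.08 rad of fully raised), the release button is out (within 1.5 mm) and the lid is pressed in by at least 6.5 mm (value of joint press_lever below 0.08 rad and value of joint jar_lid above 0.0065 m and value of joint release_button below 0.0015 m); the robot touches nothing.
It fails at once if the bottle is moved by more than 20 mm or tipped by more than 17 degrees (distance of bottle from where it was at the start of the episode above 0.02 m or angle between bottle's own z axis and vertical above 0.3 rad).
It also fails if it takes over 51 s, if anything falls off the work surface, if the arm or the gripper's body presses on something with over 40 N, if the wrist force passes 120 N, or if a joint passes its speed limit or range.

## Working session

There is one attempt and no reset: what is moved stays moved. The work goes in short steps, Python scripts to look and compute and a shell command to move; the robot and the scene stay as the last step left them, time stands still between calls to the robot, and variables do not carry over. Pictures are saved under pics/ and viewed, about 8 in all and at most 12, crops included, and the job is handed in when it is done.

```bash
ls; mkdir -p pics; cat > h.py <<'E'
from plant import r
import numpy as np, cv2
from scipy.spatial.transform import Rotation as R
def snap(n,f=None):
    s=r.snapshot(n)
    if f: cv2.imwrite('pics/'+f,s['pixels'][:,:,::-1])
    np.savez('/tmp/'+n,**{k:np.array(v) for k,v in s.items()})
    return s
def cloud(s):
    K=np.array(s['K']);h,w=s['range_z'].shape
    u,v=np.meshgrid(np.arange(w),np.arange(h))
    D=np.array([float(s['k1']),0,0,0,0])
    p=cv2.undistortPoints(np.stack([u,v],-1).reshape(-1,1,2).astype(np.float64),K,D).reshape(h,w,2)
    z=s['range_z'].astype(float)
    c=np.stack([p[...,0]*z,-p[...,1]*z,-z],-1)
    a=np.array(s['attitude'])
    Rm=R.from_quat(a).as_matrix() if a.size==4 else a
    W=c@Rm.T+np.array(s['position']); W[z==0]=np.nan
    return W
E
python3 - <<'E'
from h import *
st=r.get_state();print({k:np.round(v,3) for k,v in st.items()},r.tips_ahead)
a=snap('scene','s1.png');b=snap('side','d1.png')
cv2.imwrite('pics/both1.png',cv2.resize(np.hstack([a['pixels'],b['pixels']])[:,:,::-1],(800,300)))
for n,s in(('scene',a),('side',b)):
    W=cloud(s);hsv=cv2.cvtColor(s['pixels'],cv2.COLOR_RGB2HSV);H,S,V=cv2.split(hsv)
    print(n,s['position'],s['attitude'],s['k1'])
    for c,m in(('blue',(H>95)&(H<130)),('red',(H<8)|(H>172)),('green',(H>40)&(H<85))):
        m=(m&(S>110)&(V>50)).astype(np.uint8)
        k,l,stt,ce=cv2.connectedComponentsWithStats(m)
        for i in range(1,k):
            if stt[i,4]>40:
                P=W[l==i];print(c,ce[i].round(),stt[i,4],np.nanmedian(P,0).round(3),np.nanpercentile(P,3,axis=0).round(3),np.nanpercentile(P,97,axis=0).round(3))
E
```

```text
pics
{'clock': np.float64(0.0), 'q': array([-1.258,  0.69 , -0.194,  1.566,  0.157,  0.902, -0.215]), 'qd': array([-0.   ,  0.001, -0.001, -0.001, -0.001,  0.   , -0.   ]), 'joint_torque': array([-0.0000e+00, -5.2756e+01, -1.2670e+00, -1.5343e+01, -5.3000e-02,
        7.0000e-03,  0.0000e+00]), 'tool_pos': array([0.172, 0.6  , 0.257]), 'eef_rot': array([ 0.139,  0.99 , -0.001, -0.   ]), 'contact_force': array([ 0.453, -0.471,  0.099]), 'moment': array([-0.004,  0.046,  0.029]), 'opening': np.float64(1.0)} 0.019
scene [ 0.04106051 -0.22824003  0.50922663] [ 0.48909382 -0.21891302 -0.3508154   0.76797974] -0.10625309447534072
blue [109. 136.] 70 [0.64  1.028 0.134] [0.629 1.021 0.12 ] [0.655 1.048 0.142]
blue [204. 197.] 365 [0.477 0.303 0.175] [0.449 0.28  0.018] [0.712 0.568 0.182]
blue [283. 193.] 174 [0.727 0.286 0.101] [0.716 0.271 0.085] [0.753 0.307 0.103]
blue [507. 215.] 263 [ 0.952 -0.204  0.108] [ 0.923 -0.222  0.088] [ 0.979 -0.189  0.148]
red [293. 212.] 149 [0.56  0.135 0.168] [0.552 0.124 0.156] [0.576 0.15  0.17 ]
red [115. 224.] 55 [0.423 0.627 0.012] [0.414 0.611 0.00
[... 326 characters left out ...]
.08356968 -0.12863646  0.85178587] -0.16601994312573393
blue [313. 148.] 42 [0.899 0.575 0.121] [0.89  0.567 0.114] [0.91  0.589 0.125]
blue [183. 194.] 429 [0.479 0.303 0.178] [0.451 0.28  0.171] [0.509 0.328 0.185]
blue [300. 214.] 223 [0.734 0.28  0.104] [0.717 0.269 0.089] [0.752 0.303 0.107]
red [191.  39.] 50 [0.767 1.68  0.248] [0.745 1.667 0.233] [0.788 1.733 0.254]
red [247. 237.] 200 [0.565 0.13  0.17 ] [0.554 0.123 0.156] [0.577 0.148 0.173]
red [158. 276.] 2287 [0.408 0.2   0.068] [0.35  0.113 0.06 ] [0.458 0.252 0.086]
green [342. 160.] 77 [0.949 0.483 0.121] [0.935 0.471 0.09 ] [0.962 0.566 0.125]
green [164. 323.] 244 [0.404 0.117 0.016] [0.355 0.108 0.006] [0.437 0.137 0.03 ]
```

View pics/both1.png

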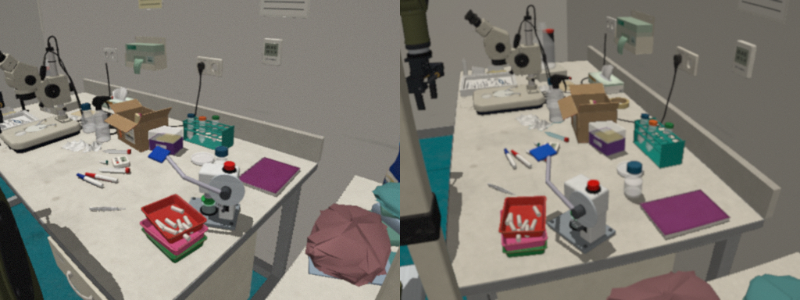

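```bash
python3 - <<'E'
from h import *
for n in('scene','side'):
    s=dict(np.load('/tmp/%s.npz'%n));W=cloud(s)
    H,S,V=cv2.split(cv2.cvtColor(s['pixels'],cv2.COLOR_RGB2HSV))
    near=lambda c,rad:(np.hypot(W[...,0]-c[0],W[...,1]-c[1])<rad)
    blue=(H>95)&(H<130)&(S>90)&near((.478,.303),.07)&(W[...,2]>.165)
    red=((H<8)|(H>172))&(S>90)&near((.567,.135),.04)&(W[...,2]>.162)
    for nm,m in(('paddle',blue),('button',red)):
        q=W[m][:,:2].astype(np.float32);c,sz,an=cv2.minAreaRect(q)
        print(n,nm,m.sum(),np.round(c,4),np.round(sz,4),an,np.median(W[m][:,2]),q.mean(0))
    # obstacles above 0.2 in workspace
    m=(W[...,2]>.2)&(W[...,0]>0)&(W[...,0]<.8)&(np.abs(W[...,1])<.8)
    P=W[m]; g,cn=np.unique((P[:,:2]/.1).round().astype(int),axis=0,return_counts=True)
    print([(list(a),int(b),round(float(P[((P[:,:2]/.1).round().astype(int)==a).all(1)][:,2].max()),2)) for a,b in zip(g,cn) if b>30])
E
```

```text
scene paddle 358 [0.4795 0.3058] [0.0636 0.0404] 27.033119201660156 0.17587688798488943 [0.47670084 0.30297056]
scene button 116 [0.5651 0.1373] [0.0286 0.0259] 41.87990188598633 0.16840899311718907 [0.5626057  0.13544673]
[([np.int64(0), np.int64(-1)], 1001, 0.38), ([np.int64(0), np.int64(0)], 84, 0.38), ([np.int64(1), np.int64(0)], 3311, 0.39), ([np.int64(2), np.int64(5)], 69, 0.33), ([np.int64(2), np.int64(6)], 61, 0.33), ([np.int64(2), np.int64(7)], 48, 0.34), ([np.int64(3), np.int64(-3)], 497, 0.32), ([np.int64(3), np.int64(-2)], 621, 0.34)]
side paddle 443 [0.4814 0.3043] [0.0636 0.0424] 26.772598266601562 0.17820005273072204 [0.47966447 0.30311692]
side button 172 [0.5664 0.1356] [0.028  0.0277] 82.78783416748047 0.17076193729947725 [0.5656151  0.13299529]
[([np.int64(1), np.int64(5)], 171, 0.35), ([np.int64(1), np.int64(6)], 398, 0.55), ([np.int64(2), np.int64(5)], 634, 0.56), ([np.int64(2), np.int64(6)], 3092, 0.56), ([np.int64(2), np.int64(7)], 245, 0.35), ([np.int64(3), np.int64(-3)], 10175, 0.58), ([np.int64(3), np.int64(-2)], 140, 0.58)]
```

The left picture (scene) shows the press at about (225,190), with the blue paddle at (160,155) and the button at (229,167). The bottle is at (222,155). The two views agree: paddle (0.480, 0.305, 0.177), button (0.566, 0.137, 0.170). They are 0.189 m apart, as they should be, and the hinge direction is 27°. I'll turn the tool by -48° so the wide side of the gripper lies along the hinge.

```bash
python3 -m inch '[[0.8,-0.8,0,-0.6,0],[0.8,-0.8,0,-0.6,0],[0.8,-0.8,0,-0.6,0],[0.8,-0.8,0,-0.6,0],[0.8,-0.8,0,-0.6,0]]' 20
python3 -m inch '[[0.8,-0.8,0,-0.6,0],[0.8,-0.8,0,-0.6,0],[0.8,-0.8,0,-0.6,0],[0.8,-0.8,0,-0.6,0],[0.8,-0.8,0,-0.6,0]]'
python3 -m inch '[[0.8,-0.8,0,-0.6,0],[0.8,-0.8,0,-0.6,0],[0.8,-0.8,0,-0.6,0],[0.7,-0.6,0,-0.2,0],[0,0,0,0,0]]'
python3 - <<'E'
from h import *
for n in('scene','side'):
    W=cloud(dict(np.load('/tmp/%s.npz'%n)))
    d=W[...,:2]-np.array([.48,.306]); e=np.array([.891,.454]); a=d@e; b=d@np.array([-.454,.891])
    m=(abs(a)<.13)&(abs(b)<.07)
    for nm,mm in(('L',a<-.035),('mid',abs(a)<.035),('R',a>.035)): print(n,nm,np.nanmax(W[m&mm][:,2]).round(3))
st=r.get_state();print(st['tool_pos'],R.from_quat(st['eef_rot']).as_matrix().round(3))
snap('wrist','w1.png');snap('scene','s2.png')
E
```

```text
clock: 0.6
tool_pos: [0.2726, 0.4997, 0.2574]
eef_rot: [0.293, 0.956, -0.0, -0.0]
contact_force: [-0.2, 0.2, 0.0]
opening: 0.569
clock: 1.1
tool_pos: [0.3725, 0.3998, 0.2575]
eef_rot: [0.439, 0.898, -0.0, -0.0]
contact_force: [0.1, 0.1, -0.7]
opening: 0.113
clock: 1.6
tool_pos: [0.4522, 0.3225, 0.2575]
eef_rot: [0.532, 0.846, -0.001, 0.001]
contact_force: [0.1, -0.3, 0.6]
opening: 0.007
scene L 0.156
scene mid 0.183
scene R 0.001
side L 0.16
side mid 0.186
side R 0.006
[0.45218618 0.32247111 0.25747632] [[-0.433  0.901  0.002]
 [ 0.901  0.433 -0.002]
 [-0.003  0.    -1.   ]]
```

```bash
python3 -m inch '[[0.6,-0.3,0,0,0],[0.5,-0.35,0,0,0],[0,0,-0.6,0,0],[0,0,0,0,0]]'
python3 - <<'E'
from h import *
a=snap('scene');b=snap('side');w=snap('wrist')
cv2.imwrite('pics/c2.png',np.hstack([cv2.resize(a['pixels'][130:330,120:380],(400,308)),cv2.resize(b['pixels'][130:330,80:340],(400,308))])[:,:,::-1])
E
```

```text
clock: 2.1
tool_pos: [0.4772, 0.3083, 0.2414]
eef_rot: [0.53, 0.848, -0.001, -0.0]
contact_force: [0.4, 0.2, 0.2]
opening: 0.005
```

View pics/c2.png

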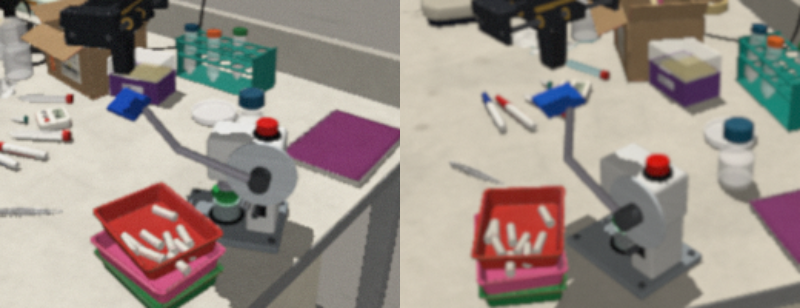

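The closed fingertips hang right above the blue paddle in both views (left crop about (125,95), right crop (555,95)), and nothing stands where the body will come down. Pushing down now.

```bash
python3 -m inch '[[0.1,-0.1,-0.6,0,0],[0,0,-0.6,0,0],[0,0,-0.5,0,0],[0,0,-0.5,0,0],[0,0,-0.5,0,0]]'
python3 -m inch '[[0,0,-0.5,0,0],[0,0,-0.5,0,0],[0,0,-0.5,0,0],[0,0,-0.5,0,0],[0,0,-0.4,0,0]]'
```

```text
clock: 2.75
tool_pos: [0.4796, 0.3082, 0.175]
eef_rot: [0.529, 0.848, 0.001, -0.0]
contact_force: [-1.1, 1.9, 4.3]
opening: 0.005
clock: 3.25
tool_pos: [0.4797, 0.307, 0.1142]
eef_rot: [0.53, 0.848, -0.0, 0.0]
contact_force: [0.0, 1.6, 1.6]
opening: 0.006
```

```bash
python3 -m inch '[[0,0,-0.4,0,0],[0,0,-0.4,0,0],[0,0,-0.3,0,0],[0,0,-0.2,0,0],[0,0,0,0,0]]'
```

```text
clock: 3.75
tool_pos: [0.4788, 0.3068, 0.0818]
eef_rot: [0.53, 0.848, -0.001, -0.0]
contact_force: [0.9, -0.7, 1.5]
opening: 0.005
```

```bash
python3 -m inch '[[0,0,-0.2,0,0],[0,0,-0.15,0,0],[0,0,0,0,0]]'
python3 - <<'E'
from h import *
print(np.mean([r.get_state()['contact_force'] for _ in range(20)],0),r.get_state()['tool_pos'])
b=snap('side');a=snap('scene')
cv2.imwrite('pics/c3.png',np.hstack([cv2.resize(a['pixels'][130:330,120:380],(400,308)),cv2.resize(b['pixels'][130:330,80:340],(400,308))])[:,:,::-1])
E
```

```text
clock: 4.05
tool_pos: [0.4795, 0.3072, 0.0744]
eef_rot: [0.53, 0.848, 0.0, 0.0]
contact_force: [-0.3, -1.3, 5.9]
opening: 0.008
[-0.33927194 -1.32521558  5.87972323] [0.47950331 0.30722067 0.07444679]
```

View pics/c3.png

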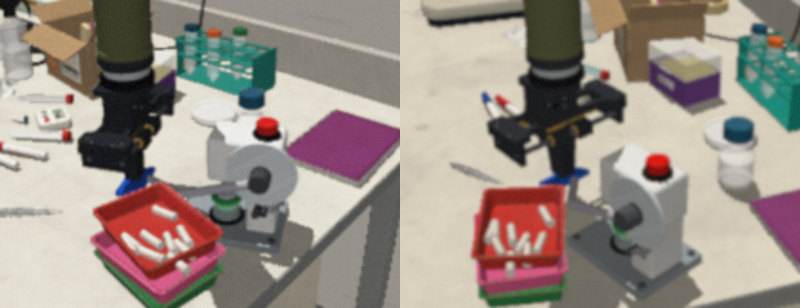

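The paddle is down under the fingers (left crop (135,180), right crop (565,178)) and well clear of the bottle. The tips are at 0.055 m, so a little more travel is needed to reach the stop.

```bash
python3 -m inch '[[0,0,-0.1,0,0],[0,0,0,0,0],[0,0,0,0,0]]';python3 -m inch '[[0,0,-0.1,0,0],[0,0,0,0,0],[0,0,0,0,0]]'
```

```text
clock: 4.45
tool_pos: [0.4797, 0.3072, 0.0738]
eef_rot: [0.53, 0.848, 0.001, 0.0]
contact_force: [-3.1, -1.6, 22.8]
opening: 0.003
clock: 4.75
tool_pos: [0.4799, 0.3072, 0.0732]
eef_rot: [0.53, 0.848, 0.001, 0.001]
contact_force: [-6.3, -4.2, 38.7]
opening: 0.003
```

That is the end stop, and it's more force than I wanted. Backing off.

```bash
python3 -m inch '[[0,0,0.3,0,0],[0,0,0.5,0,0],[0,0,0.8,0,0],[0,0,0.8,0,0],[0,0,0,0,0]]'
python3 - <<'E'
from h import *
b=snap('side');a=snap('scene');w=snap('wrist')
cv2.imwrite('pics/c4.png',np.hstack([cv2.resize(a['pixels'][130:330,120:380],(400,308)),cv2.resize(b['pixels'][130:330,80:340],(400,308))])[:,:,::-1])
for n,s in(('scene',a),('side',b),('wrist',w)):
    W=cloud(s);H,S,V=cv2.split(cv2.cvtColor(s['pixels'],cv2.COLOR_RGB2HSV))
    m=(H>95)&(H<130)&(S>90)&(np.hypot(W[...,0]-.478,W[...,1]-.303)<.06)
    print(n,m.sum(),np.nanmedian(W[m],0),np.nanpercentile(W[m][:,2],[5,95]))
E
```

```text
clock: 5.25
tool_pos: [0.4807, 0.3081, 0.1311]
eef_rot: [0.53, 0.848, 0.002, 0.001]
contact_force: [0.2, -0.2, 0.5]
opening: 0.006
scene 311 [0.47054686 0.30602446 0.06991948] [0.06454154 0.26813717]
side 250 [0.47589106 0.30380865 0.07412783] [0.06992831 0.07819972]
wrist 6111 [0.47803773 0.31457444 0.07025982] [0.0653148  0.12621569]
```

View pics/c4.png

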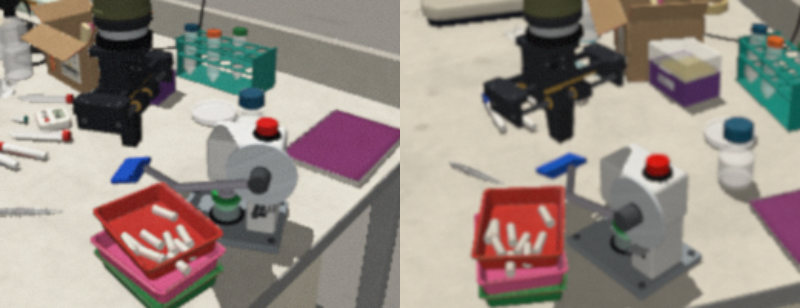

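The lever stays down by itself. The paddle is at z≈0.071 in all three views; the last notch gives about 0.073 and the one before about 0.098. Now to the button, rising first.

```bash
python3 -m inch '[[0,0,1,0,0],[0,0,1,0,0],[0,0,1,0,0],[0,0,1,0,0],[0,0,0.4,0,0]]'
python3 -m inch '[[0.4,-0.8,0,0,0],[0.4,-0.8,0,0,0],[0.4,-0.8,0,0,0],[0.4,-0.8,0,0,0],[0.4,-0.8,0,0,0]]'
python3 -m inch '[[0.4,-0.8,0,0,0],[0.4,-0.8,0,0,0],[0.4,-0.8,0,0,0],[0.2,-0.4,0,0,0],[0,0,0,0,0]]'
python3 - <<'E'
from h import *
b=snap('side');a=snap('scene');st=r.get_state()
print(st['tool_pos'])
cv2.imwrite('pics/c5.png',np.hstack([cv2.resize(a['pixels'][130:330,120:380],(400,308)),cv2.resize(b['pixels'][130:330,80:340],(400,308))])[:,:,::-1])
for n,s in(('scene',a),('side',b)):
    W=cloud(s);H,S,V=cv2.split(cv2.cvtColor(s['pixels'],cv2.COLOR_RGB2HSV))
    m=(S>90)&((H<8)|(H>172))&(np.hypot(W[...,0]-.567,W[...,1]-.135)<.04)&(W[...,2]>.162)
    print(n,m.sum(),cv2.minAreaRect(W[m][:,:2].astype(np.float32)),np.median(W[m][:,2]))
E
```

```text
clock: 5.9
tool_pos: [0.48, 0.3075, 0.2399]
eef_rot: [0.53, 0.848, 0.001, 0.0]
contact_force: [0.2, -0.3, -0.1]
opening: 0.003
clock: 6.4
tool_pos: [0.5291, 0.2061, 0.2373]
eef_rot: [0.53, 0.848, -0.001, -0.001]
contact_force: [0.1, -0.8, 0.5]
opening: 0.007
clock: 6.9
tool_pos: [0.5647, 0.1352, 0.2379]
eef_rot: [0.531, 0.847, -0.001, -0.0]
contact_force: [-0.0, -0.1, 0.7]
opening: 0.006
[0.56376796 0.13821284 0.23832482]
scene 111 ((0.554852306842804, 0.13412705063819885), (0.04927995428442955, 0.04132299870252609), 39.6234130859375) 0.16863569985752974
side 173 ((0.5662164092063904, 0.13567575812339783), (0.028806030750274658, 0.026861155405640602), 81.2002182006836) 0.17089560932494507
```

View pics/c5.png

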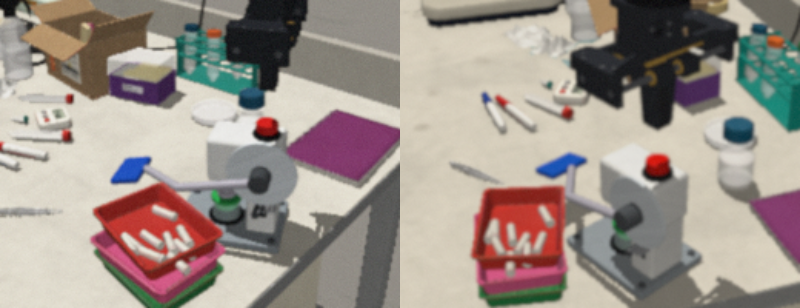

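Lever still held (paddle at (130,170) in the left crop). The tips are above the button in xy to within 3 mm. Descending.

```bash
python3 -m inch '[[0.05,0,-0.6,0,0],[0,0,-0.6,0,0],[0,0,-0.5,0,0],[0,0,-0.2,0,0],[0,0,0,0,0]]'
python3 -m inch '[[0,0,-0.12,0,0],[0,0,0,0,0]]'
```

```text
clock: 7.5
tool_pos: [0.5651, 0.1378, 0.1908]
eef_rot: [0.529, 0.848, -0.0, -0.001]
contact_force: [-0.4, 0.4, 0.6]
opening: 0.004
clock: 7.7
tool_pos: [0.566, 0.1374, 0.1889]
eef_rot: [0.53, 0.848, 0.0, 0.0]
contact_force: [0.2, -0.6, -0.1]
opening: 0.003
```

```bash
python3 -m inch '[[0,0,-0.12,0,0],[0,0,0,0,0]]'
python3 -m inch '[[0,0,-0.12,0,0],[0,0,0,0,0]]'
```

```text
clock: 7.9
tool_pos: [0.5661, 0.1374, 0.1857]
eef_rot: [0.53, 0.848, 0.001, 0.0]
contact_force: [0.2, 0.6, 1.6]
opening: 0.005
clock: 8.1
tool_pos: [0.5661, 0.1374, 0.1825]
eef_rot: [0.53, 0.848, 0.0, 0.0]
contact_force: [-0.5, 2.1, 3.5]
opening: 0.005
```

```bash
python3 -m inch '[[0,0,-0.1,0,0],[0,0,0,0,0]]'
```

```text
clock: 8.3
tool_pos: [0.5662, 0.1374, 0.1814]
eef_rot: [0.53, 0.848, 0.001, 0.0]
contact_force: [-1.9, -0.3, 12.3]
opening: 0.006
```

Button fully pressed (bottomed at 12 N). Checking the lever before withdrawing.

```bash
python3 -m inch '[[0,0,0.04,0,0],[0,0,0,0,0],[0,0,0,0,0]]'
python3 - <<'E'
from h import *
for n in('side','scene'):
    s=snap(n);W=cloud(s);H,S,V=cv2.split(cv2.cvtColor(s['pixels'],cv2.COLOR_RGB2HSV))
    m=(H>95)&(H<130)&(S>90)&(np.hypot(W[...,0]-.478,W[...,1]-.303)<.06)
    print(n,m.sum(),np.nanmedian(W[m],0))
E
python3 -m inch '[[0,0,0.6,0,0],[0,0,0.8,0,0],[0,0,0.8,0,0],[0,0,0.8,0,0],[0,0,0,0,0]]'
python3 - <<'E'
from h import *
b=snap('side');a=snap('scene')
cv2.imwrite('pics/c6.png',np.hstack([cv2.resize(a['pixels'][130:330,120:380],(400,308)),cv2.resize(b['pixels'][130:330,80:340],(400,308))])[:,:,::-1])
for n,s in(('scene',a),('side',b)):
    W=cloud(s);H,S,V=cv2.split(cv2.cvtColor(s['pixels'],cv2.COLOR_RGB2HSV))
    for nm,m in(('pad',(H>95)&(H<130)&(S>90)&(np.hypot(W[...,0]-.478,W[...,1]-.303)<.06)),
      ('btn',((H<8)|(H>172))&(S>90)&(np.hypot(W[...,0]-.567,W[...,1]-.135)<.03)&(W[...,2]<.19)&(W[...,2]>.15)),
      ('cap',(H>95)&(H<130)&(S>90)&(np.hypot(W[...,0]-.73,W[...,1]-.285)<.05)),
      ('lid',(H>40)&(H<85)&(S>110)&(np.hypot(W[...,0]-.531,W[...,1]-.179)<.04))):
        print(n,nm,m.sum(),np.nanmedian(W[m],0).round(4) if m.any() else '')
E
```

```text
clock: 8.6
tool_pos: [0.5661, 0.1374, 0.1815]
eef_rot: [0.53, 0.848, 0.001, 0.0]
contact_force: [-0.9, 0.2, 7.2]
opening: 0.005
side 408 [0.47709406 0.30368774 0.17902691]
scene 357 [0.47509157 0.30300337 0.17596716]
clock: 9.2
tool_pos: [0.5669, 0.1371, 0.2577]
eef_rot: [0.53, 0.848, 0.001, 0.001]
contact_force: [1.0, 0.1, 0.3]
opening: 0.006
scene pad 355 [0.4755 0.3025 0.1759]
scene btn 166 [0.5599 0.1342 0.1672]
scene cap 179 [0.7278 0.2863 0.1006]
scene lid 139 [0.5343 0.1827 0.0459]
side pad 443 [0.4791 0.3033 0.1786]
side btn 213 [0.5652 0.1307 0.1701]
side cap 235 [0.7337 0.2801 0.1038]
side lid 10 [0.5246 0.18   0.0495]
```

View pics/c6.png

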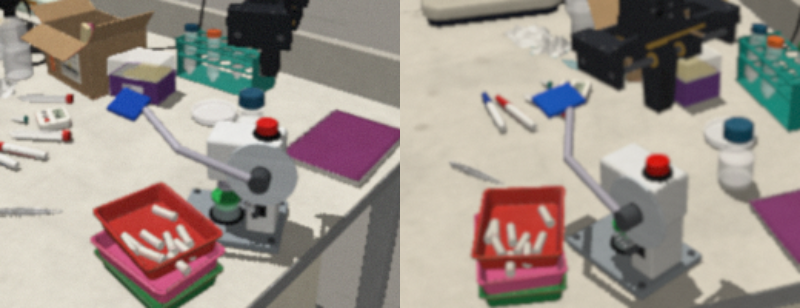

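The lever is back up (paddle at z 0.176–0.179, as at the start) and the button is out. The lid is 7 mm lower (0.053 → 0.046), the bottle hasn't moved and the hand is clear. Handing in.

```bash
python3 -c "
from plant import r
print(r.finish_job())"
```

```text
the job is handed in; nothing more can be done
None
```

I pressed the lid in with the bench press, released the lever with the red button, and handed the job in at about 9.3 s. No verdict was reported.

**Lever:** I pushed the paddle with the closed fingers to its end stop and backed off. The ratchet held it at about z = 0.071 m in all three cameras; the last notch should give about 0.073.

**Release:** I pressed the button until it bottomed, with about 12 N measured, and the lever sprang back up. The hand then went up to about 70 mm above the button.

**Last checks:**
- **Paddle:** at 0.176–0.179 m, as at the start.
- **Button:** out, at its starting height.
- **Bottle:** its cap is where it was, to within 1 mm.
- **Lid:** the scene camera shows it about 7 mm lower than before. That is a rough figure close to the 6.5 mm needed. The side camera saw too little of the lid to confirm it.

**Too much force at the stop:** my last two small downward steps at the end stop raised the force to about 23 N, then 39 N. The stop is rated for 15 N. This stayed under the 120 N wrist limit, and the push was with the fingers, not the gripper body that the 40 N limit covers. The pictures showed no damage or shift.

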